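# Clamp a glued acrylic housing in the sprung bench clamp

## Task

Lift the small acrylic housing out of the plywood drying rack, stand it upright on the bed of the bench clamp, midway across it and between the jaws, with its long sides running along the slide, and let go of it. Then wind the jaw in with the wing knob, clockwise, until the housing is held against the fixed jaw and the sprung pad is pressed back about half of its 12 mm travel, never all the way, and let go of the knob. Do not tip the housing over, and do not knock over the bottle or the tin.

Things in the scene. Friction and masses are not known exactly. Their poses are not given: they have to be found in the camera images.
- housing_center (a point): The acrylic housing, a loose closed box of clear and tan paper-backed acrylic with a small window and a grid of holes in its top: 64 mm long (own x), 44 mm wide (own y), 72 mm high (own z, up), 0.14 to 0.28 kg. This point is its centre, 36 mm above its underside. It starts standing in the drying rack on the 6 mm foot plate, length along the slot.
- rack: The plywood drying rack, fixed: a 100 x 110 mm foot plate 6 mm thick with two upright cheeks (44 mm long along own x, 72 mm high above the bench) that cover the housing's two long sides to within 6 mm of its top, about 4 mm clear of each. The slot runs along own x; only the housing's two ends (64 mm apart) can be gripped there. Origin on the bench under the slot's middle.
- mat: A thin cork mat, fixed, 120 x 120 mm and 2 mm thick, on the bench between rack and clamp and nearer the robot; kept clear, a place to set the housing down and take it another way. Origin under its centre.
- clamp_seat (a point): A point of the bench clamp: on the bed's top (20 mm above the bench), on its centre line, where the middle of the housing's underside comes when the housing is pressed against the fixed jaw. x runs along the slide towards the fixed jaw, whose face is 32 mm from here; z up.
- pad_face (a point): Centre of the sprung pad's face on the moving jaw, 32 mm above the bed; x points towards the fixed jaw. It rides with the carriage.
- pad (a joint): How far the pad is pressed back against its springs, in m: 0 free, 0.012 at its stop; 0.7 N per mm. The two guide pins come out behind the jaw by as much.
- knob_grip (a point): The grey plastic wing knob on top of the carriage, its upright axis on the clamp's centre line, 82 mm behind the face of the free pad. Its grip is an upright bar 60 mm long (own x), 16 mm thick (own y), 28 mm high, above the jaws. This point lies on the axis at the bar's middle, 101 mm above the bench; the bar's top is at 115 mm. x and y turn with the knob, z up.
- knob (a joint): Wing knob angle, rad, clockwise from above, 0 (carriage back) to 4.5; starts at 0.1 to 1.0. Each rad carries carriage, pad and the knob itself 8 mm straight towards the fixed jaw (x of clamp_seat). Stiff (0.2 N m), stays where left, holds against the springs; the carriage resists a push of about 25 N. Pad meets a housing standing against the fixed jaw at 2.75 rad; half travel 3.5, stop 4.25 rad.
- bottle: White bottle, 48 mm across and 120 mm high, loose, origin under its centre, beyond the rack and clamp. To be left standing.
- tin: Metal tin with a paper band, 66 mm across and 85 mm high, loose, origin under its centre, at the robot's left. To be left standing.
- clamp: The bench clamp, fixed: 250 x 90 mm steel bed, 20 mm high, slide along own x. Fixed and moving jaws are 60 mm wide and 66 mm high above the bed. A sprung pad (44 x 56 mm) stands before the moving jaw. The gap from pad to fixed jaw is 86 mm at knob 0, 78 to 85 at the start: no room for fingers at the housing's ends, so hold it by its long sides. Origin on the bench, 78 mm from clamp_seat.
Not all that is in view belongs to the job. Of the things like the part that bears housing_center, leave any that is green or turquoise; of the rest the larger one is meant.

How it is judged (in metres and radians):
On the way:
1. the housing stands on the clamp bed between the jaws, let go, before it is clamped (y of housing_center in the frame of clamp_seat between -0.012 and 0.012 m and z of housing_center in the frame of clamp_seat between 0.032 and 0.04 m and angle between housing_center's own z axis and vertical below 0.08 rad and x of housing_center in the frame of clamp_seat between -0.026 and 0.006 m and angle between the x axis of housing_center and the x axis of clamp_seat, either way round below 0.25 rad and value of joint pad below 0.0025 m and contact force between the fingers and anything else below 0.3 N), for 0.2 s.
At the end, for the whole second after the job is handed in: The housing stands upright (within 0.08 rad) on the clamp bed, its long axis along the slide (within 0.08 rad), within 12 mm of the centre line, its end within 3 mm of the fixed jaw, the sprung pad pressed back by 3 to 9 mm of its 12 mm, the knob at rest (y of housing_center in the frame of clamp_seat between -0.012 and 0.012 m and z of housing_center in the frame of clamp_seat between 0.032 and 0.04 m and angle between housing_center's own z axis and vertical below 0.08 rad and x of housing_center in the frame of clamp_seat between -0.003 and 0.003 m and angle between the x axis of housing_center and the x axis of clamp_seat, either way round below 0.08 rad and value of joint pad between 0.003 and 0.009 m and velocity of joint knob between -0.05 and 0.05 rad/s); the robot touches nothing.
It fails at once if the pad is driven to its stop (more than 11.3 mm) (value of joint pad above 0.0113 m).
It fails at once if the housing is tipped over (more than 0.6 rad) (angle between housing_center's own z axis and vertical above 0.6 rad).
It fails at once if the bottle is knocked over (angle between bottle's own z axis and vertical above 0.6 rad).
It fails at once if the tin is knocked over (angle between tin's own z axis and vertical above 0.6 rad).
It also fails if it takes over 72 s, if anything falls off the work surface, if the arm or the gripper's body presses on something with over 40 N, if the wrist force passes 120 N, or if a joint passes its speed limit or range.

## Robot

A 7-joint arm with a two-finger parallel gripper is mounted at the origin on the work surface. World frame = base frame: x ahead of the robot, y to its left, z up, the work surface at z = 0. Lengths are in mm, angles in rad, forces in N, time in s.
With the tool pointing down it reaches from about 350 to 900 mm from the base axis. Payload 19.9 kg.
Tool frame: the origin (TCP) lies at the very end of the fingers, on their centre line; the grasp point (between the pads) lies 19 mm behind it; y points along the fingers, x is the direction in which the jaws open and shut, and the axes are right-handed (so a half turn about y gives the same grasp; the last joint's range is limited). The gripper opens to 85 mm and grips with 20 to 120 N. Pads are 22 mm wide; open, the fingers measure 114 mm over their backs; the gripper's body (76 mm by 85 mm) begins 54 mm behind the grasp point. The pads swing forward as they close: fully open they stand 13 mm farther back than shut.
Start: joints at [1.29, 0.417, -0.01, 1.614, 0.005, 1.111, -0.053], TCP at [148.439, -607.097, 231.26] pointing down, gripper open.
Joint ranges: [-2.81, 2.81], [-0.39, 2.02], [-1.27, 1.25], [0.06, 2.57], [-1.19, 4.33], [0.19, 2], [-2.82, 2.82]. Speed limits (rad/s): [1.89, 1.89, 2.39, 2.39, 3.01, 3.01, 3.01].

## Interface

Orientations are given as a unit quaternion [w, x, y, z].
In Python, from workcell import monitor, vision, workorder gives the robot as it stands.
- The arm moves only by the tool play_rows, never from a script. Its argument "targets" is a list of rows, each an object with "turn": the turn, a rotation vector about the tool's x, y, z in rad, a list of three; "linear": the shift along the tool's x, y, z in cm, a list of three; "fingers": the opening, from -1 (shut) to 1 (fully open), so that 0 is half open. A call has exactly 8 rows; each row shifts and turns the commanded pose from where the row before left it, along the tool's axes as they then stand; what a row does not reach is not made up. A row lasts 1/10 s, in which the tool goes at most 50 mm and 8.59 degrees, less where a joint would pass 70% of its speed; a pose out of reach is approached as far as the arm can. A call is refused whole if a number of a shift passes 5 or a number of a turn 0.15, either way. A call with a gripper value outside its range is refused whole. The fingers move at their own pace and stop on an object; "squeeze" is the grip in N (left out, the last holds). Time passes only in rows, so rows that do not move let the fingers close, or fill a call up. It gives the time, the measured TCP pose, the force and the opening at its end, in the units of the state.
- monitor.observe(): the state, without advancing time (a new reading comes with each control period).
- vision.capture(name): name is "scene" or "top"; returns a dict with "pixels" (400x640x3 uint8, blue, green, red), "fx", "fy", "cx", "cy" (pixels), "R" (3x3) and "t" (3): a world point X has camera coordinates R X + t. Camera axes: x right, y down, z forward; pixel columns grow to the right and rows downward; lengths in mm; the calibration is good to about 2 mm. A picture is of the moment at which its call begins. There is no depth.
- workorder.job_done(): hands the job in, once; it reports no verdict.
Trained networks look in the newest picture that a camera, given by its name, has taken for a name from the list of things; names that differ only in an ending like _2 or _b are one class to them, and where a whole thing is asked for, a point or a joint stands for the part that bears it (a point fixed in the world has none). Each returns a list of dicts, best first, with "conf" (0 to 1); they miss things now and then, are a little off and sometimes report something else, mostly with a low value. They report only what shows in the picture. A call takes as long as a camera call. They do not tell look-alikes from the thing itself.
- vision.spot_in(camera, thing): "rect" ([left, top, right, bottom] in pixels, round what is visible of it).
- vision.mark_of(camera, thing): "centre" ([row, column] in pixels: a listed point, or the origin of a listed thing).
The state is a dict: "t": time; "q": joint angles; "joint_velocities": joint speeds; "tau": joint torques, N m; "position": TCP position; "orientation": TCP orientation; "wrist_force": force on the tool from outside, world axes, zero at the start; "ft_torque": the same for the moment, N m; "width": opening from 0.0 (shut) to 1.0 (fully open).
Only numpy, scipy, OpenCV 4.12 (cv2) and the standard library are available. Lean on these libraries where they do the work, as an engineer would, in place of code of your own. Each camera call takes 0.05 s, during which the arm holds its last target. There are 200 camera calls.

## Working session

There is one attempt and no reset: what is moved stays moved. The work goes in short steps, Python scripts to look and compute and a tool call to move; the robot and the scene stay as the last step left them, time stands still between calls to the robot, and variables do not carry over. Pictures are saved under pics/ and viewed, about 8 in all and at most 12, crops included, and the job is handed in when it is done.

Besides the shell and the picture viewer there is one more tool, called after ">>>" in YAML: its name, and indented under it one key for each argument. play_rows: Moves the arm, as the interface text tells. Its arguments: {"type":"object","properties":{"targets":{"type":"array"},"squeeze":{"type":"number"}},"required":["targets"]}

```bash
mkdir -p pics; ls; python3 - <<'E'
from workcell import monitor, vision
import cv2
s=monitor.observe();print({k:(s[k] if not hasattr(s[k],'tolist') else s[k].tolist()) for k in ('t','position','orientation','width','wrist_force')})
for c in ('scene','top'):
    im=vision.capture(c);cv2.imwrite(f'pics/{c}0.png',im['pixels'])
    print(c,im['fx'],im['fy'],im['cx'],im['cy'],im['R'],im['t'])
    for n in ('housing_center','rack','mat','clamp_seat','pad_face','knob_grip','bottle','tin','clamp'):
        print(n,[(d['centre'],round(d['conf'],2)) for d in vision.mark_of(c,n)][:4],[(d['rect'],round(d['conf'],2)) for d in vision.spot_in(c,n)][:4] if n in('housing_center','knob_grip') else '')
E
```

```text
pics
{'t': 0.0, 'position': [148.31512435906117, -606.7853563333549, 230.6495244770618], 'orientation': [0.5564501118177053, -0.5559832402963341, 0.436982400350398, -0.4362250466807888], 'width': 0.995994491664562, 'wrist_force': [0.8273609598862803, 0.041966004795779874, -0.08511936806602913]}
scene 467.2994670876373 467.2994670876373 316.0031288837011 203.71652105449004 [[ 0.31974639  0.9472362   0.02249049]
 [ 0.52559856 -0.15756988 -0.83601309]
 [-0.78835804  0.27913313 -0.54824838]] [-159.65136745 -238.78018635 1596.73102027]
housing_center [([231.9, 246.8], 0.87), ([272.2, 186.2], 0.76), ([223.3, 306.6], 0.64)] [([297.1, 205.2, 316.2, 244.8], 0.9), ([168.7, 256.3, 201.2, 290.4], 0.73), ([232.0, 208.5, 257.1, 253.8], 0.71), ([163.6, 228.5, 190.9, 257.8], 0.62)]
rack [([182.3, 392.6], 0.73), ([196.3, 379.1], 0.59)] 
mat [([196.6, 299.9], 0.83), ([228.4, 245.6], 0.57)] 
clamp_seat [([198.4, 378.0], 0.93)] 
pad_face [([196.9, 390.0], 0.6)] 
knob_grip [([200.0, 410.4], 0.7), ([195.9, 300.8], 0.32)] [([401.0, 190.0, 423.2, 211.9], 0.58)]
bottle [([264.0, 343.5], 0.77)] 
tin [([179.7,
[... 295 characters left out ...]
nter [([207.7, 441.1], 0.83), ([160.1, 434.1], 0.76), ([191.2, 383.0], 0.74)] [([422.9, 144.1, 449.8, 168.3], 0.74), ([374.6, 183.0, 394.5, 208.2], 0.66), ([428.9, 196.0, 455.0, 213.8], 0.65), ([308.9, 178.9, 336.8, 208.9], 0.56)]
rack [([197.9, 384.8], 0.77)] 
mat [([254.2, 312.6], 0.76)] 
clamp_seat [([225.3, 239.2], 0.8), ([194.1, 381.0], 0.15)] 
pad_face [([204.0, 236.0], 0.66), ([256.1, 310.3], 0.47)] 
knob_grip [([167.3, 224.9], 0.79), ([192.7, 382.8], 0.69)] [([284.8, 227.0, 334.7, 284.1], 0.6), ([215.4, 157.3, 237.6, 180.2], 0.59), ([181.9, 249.9, 219.8, 279.5], 0.4)]
bottle [([149.4, 305.1], 0.71)] 
tin [([260.1, 205.3], 0.62)] 
clamp [([196.3, 237.5], 0.75), ([149.1, 307.0], 0.64)]
```

```bash
python3 - <<'E'
import cv2
a=cv2.imread('pics/top0.png')[110:310,170:490];cv2.imwrite('pics/topc.png',cv2.resize(a,None,fx=2.5,fy=2.5,interpolation=cv2.INTER_CUBIC))
a=cv2.imread('pics/scene0.png')[120:320,140:460];cv2.imwrite('pics/scenec.png',cv2.resize(a,None,fx=2.5,fy=2.5,interpolation=cv2.INTER_CUBIC))
E
```

```text
(no output)
```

View pics/topc.png

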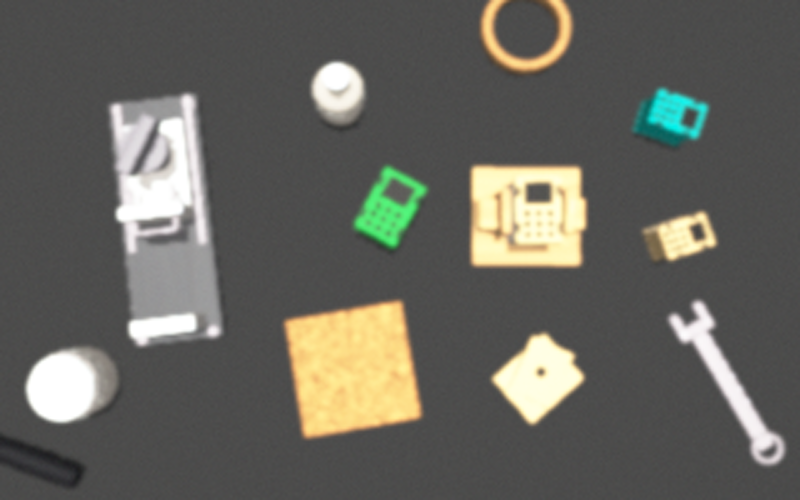

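View pics/scenec.png

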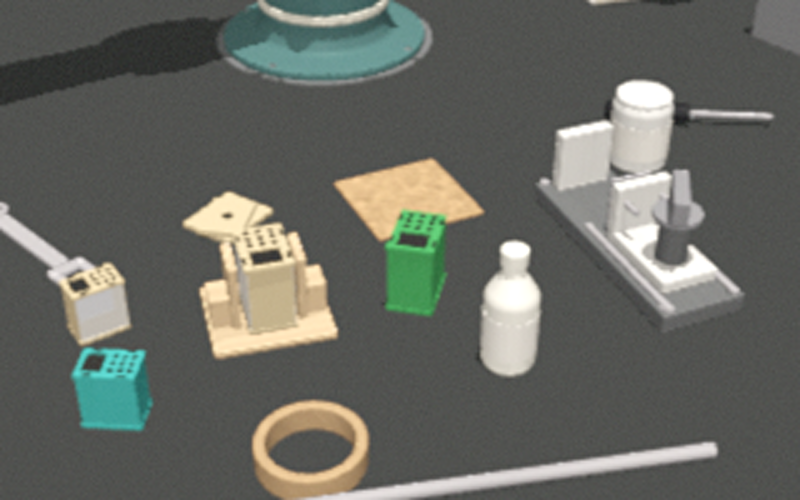

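The pictures show four housings. In top-camera pixels (col,row) they are:
- tan, in the rack: about (385,194)
- green: about (325,193)
- turquoise: about (438,157)
- small tan, loose: about (442,205)

I choose the tan one in the rack, the larger of the two that aren't green or turquoise. The clamp is at left with its fixed jaw towards the robot, at about (236,240).

```bash
cat > h.py <<'E'
import numpy as np, cv2
from workcell import monitor, vision
from scipy.spatial.transform import Rotation as Ro
def cam(c): return vision.capture(c)
def up(im,uv,z):
    uv=np.atleast_2d(uv).astype(float); R=im['R'];C=-R.T@im['t']
    d=np.c_[(uv[:,0]-im['cx'])/im['fx'],(uv[:,1]-im['cy'])/im['fy'],np.ones(len(uv))]@R
    return C+d*((z-C[2])/d[:,2])[:,None]
def pr(im,X):
    p=np.atleast_2d(X)@np.array(im['R']).T+im['t']
    return np.c_[p[:,0]/p[:,2]*im['fx']+im['cx'],p[:,1]/p[:,2]*im['fy']+im['cy']]
def box(cx,cy,yaw,l,w,z):
    c,s=np.cos(yaw),np.sin(yaw)
    return np.array([[cx+c*a*l/2-s*b*w/2,cy+s*a*l/2+c*b*w/2,z] for a,b in((1,1),(1,-1),(-1,-1),(-1,1))])
def pose():
    s=monitor.observe();w,x,y,z=s['orientation'];R=Ro.from_quat([x,y,z,w]).as_matrix()
    return np.array(s['position']),R,s
def go(x,y,z,yaw):
    "shift in tool axes (cm) and turn rotvec in the tool axes; yaw: world direction of jaw opening (mod pi)"
    p,R,s=pose(); 
    cand=[]
    for k in(0,np.pi):
        c,q=np.cos(yaw+k),np.sin(yaw+k)
        X=np.array([c,q,0]);Y=np.array([0,0,-1.]);T=np.c_[X,Y,np.cross(X,Y)]
        cand.append(Ro.from_matrix(R.T@T).as_rotvec())
    rv=min(cand,key=np.linalg.norm)
    d=np.array([x,y,z])-p
    print('t',round(s['t'],2),'pos',p.round(1),'xaxis',R[:,0].round(3),'q7',round(s['q'][6],2),'w',round(s['width'],3),'F',np.round(s['wrist_force'],1))
    print('d world mm',d.round(1),'| shift tool cm (current axes)',(R.T@d/10).round(2),'| turn',rv.round(3))
E
python3 - <<'E'
from h import *
im=cam('top');g=im['pixels'];np.save('t.npy',g)
hsv=cv2.cvtColor(g,cv2.COLOR_BGR2HSV)
print('cam C',(-np.array(im['R']).T@im['t']).round(0))
m=((hsv[...,2]>105)|(hsv[...,1]>90)).astype(np.uint8)
n,l,st,ce=cv2.connectedComponentsWithStats(m)
for i in range(1,n):
    if st[i,4]>150:
        r=cv2.minAreaRect(np.argwhere(l==i)[:,::-1].astype(np.float32));b=cv2.boxPoints(r)
        print(st[i],'\n',up(im,b,6)[:,:2].round(0).tolist())
f=lambda uv,z:up(im,[[170+u/2.5-.3,110+v/2.5-.3] for u,v in uv],z)[:,:2].round(1).tolist()
print('plate',f([(471,166),(583,166),(582,266),(471,267)],6))
print('mat',f([(285,320),(403,301),(421,416),(305,438)],2))
print('bed',f([(112,103),(194,95),(221,335),(133,345)],20))
print('house top',f([(515,181),(563,181),(563,247),(514,243)],78))
print('bar ends',f([(122,160),(156,118)],115),'knob mark',up(im,[[224.9,167.3]],101).round(0), 'seat',up(im,[[239.2,225.3]],20).round(0),'pad',up(im,[[236,204]],52).round(0))
print('fixed jaw top',f([(130,325),(192,318),(195,331),(133,338)],86),'green',f([(385,167),(427,186),(394,249),(355,229)],72))
print('bottle',f([(338,75)],120),'tin',f([(58,386)],85))
E
```

```text
cam C [509. -35. 961.]
[   0    0  201   55 9493] 
 [[1129.0, 800.0], [1114.0, 265.0], [967.0, 266.0], [981.0, 797.0]]
[  197     0   443   308 22006] 
 [[1115.0, 273.0], [1083.0, -906.0], [277.0, -847.0], [305.0, 279.0]]
[ 259   89  147   51 1513] 
 [[767.0, 122.0], [873.0, 110.0], [824.0, -273.0], [718.0, -259.0]]
[ 512   93   68   75 2985] 
 [[697.0, -543.0], [843.0, -624.0], [783.0, -732.0], [638.0, -651.0]]
[ 115  104   50   46 1682] 
 [[835.0, 494.0], [839.0, 365.0], [720.0, 359.0], [716.0, 487.0]]
[   0  109  120  120 8286] 
 [[722.0, 843.0], [851.0, 605.0], [613.0, 474.0], [487.0, 710.0]]
[294 134  22  26 448] 
 [[745.0, 21.0], [744.0, -34.0], [678.0, -32.0], [679.0, 23.0]]
[423 145  31  24 484] 
 [[662.0, -310.0], [714.0, -329.0], [690.0, -395.0], [638.0, -375.0]]
[ 213  147   46  102 3472] 
 [[707.0, 240.0], [716.0, 142.0], [460.0, 118.0], [451.0, 214.0]]
[ 358  175   47   42 1832] 
 [[633.0, -143.0], [630.0, -262.0], [524.0, -258.0], [527.0, -139.0]]
[311 176  30  34 564] 
 [[571.0, -14.0], [637.0, -54.0], [609.0, -101.0], [543.0, -60.0]]
[427 194  30  21 423] 
 [[562.0, -
[... 696 characters left out ...]
0]]
[ 259  368   96   32 2028] 
 [[149.0, 123.0], [143.0, -117.0], [67.0, -115.0], [73.0, 124.0]]
plate [[630.3, -142.8], [627.4, -259.2], [523.5, -254.2], [525.4, -139.5]]
mat [[475.5, 54.2], [492.1, -68.4], [373.6, -83.7], [354.2, 36.1]]
bed [[703.2, 226.1], [709.4, 141.5], [462.6, 117.8], [454.8, 207.2]]
house top [[605.6, -176.5], [604.5, -222.6], [541.1, -220.2], [546.1, -173.5]]
bar ends [[630.3, 191.0], [668.6, 159.2]] knob mark [[647. 180. 101.]] seat [[510. 165.  20.]] pad [[563. 165.  52.]]
fixed jaw top [[477.5, 192.9], [482.6, 134.2], [470.3, 131.5], [465.2, 190.2]] green [[623.1, -52.1], [603.6, -92.3], [543.5, -58.7], [563.7, -21.6]]
bottle [[703.3, -10.2]] tin [[421.9, 261.6]]
```

```bash
python3 - <<'E'
from h import *
go(575.5,-198.5,150,-0.03)
im=cam('scene');g=cv2.resize(im['pixels'],None,fx=3,fy=3,interpolation=cv2.INTER_CUBIC)
def poly(b,c): cv2.polylines(g,[np.round((pr(im,b)+.5)*3-.5).astype(np.int32)],True,c,1)
for z in(0,6): poly(box(577,-199,-.03,100,110,z),(0,0,255))
poly(box(575.5,-198.5,-.03,64,44,78),(255,0,0))
poly(box(424,-15,.15,120,120,2),(255,0,0))
ya=.086;u=np.array([-np.cos(ya),-np.sin(ya)]);
o=np.array([583,173.2]);poly(box(*o,ya,250,90,20),(0,0,255))
s=np.array([511,166.8])
f=s+32*u; n=np.array([-u[1],u[0]])
for z in(20,86): pass
q=lambda p,w,z:np.r_[p+w*n,z]
poly(np.array([q(f,30,20),q(f,-30,20),q(f,-30,86),q(f,30,86)]),(255,0,0))
k=s-136*u+8*.4*u; poly(np.array([q(k,-8,101),q(k,8,101)]),(0,255,0)); poly(np.array([q(k,0,90),q(k,0,115)]),(0,255,0))
cv2.imwrite('pics/sc1.png',g[330:830,420:1320][:,:800]) ; cv2.imwrite('pics/sc1.png',cv2.resize(g[480:800,640:1300],(800,388)))
E
```

```text
t 1.25 pos [ 148.4 -607.1  231.3] xaxis [ 0.238 -0.971 -0.   ] q7 -0.05 w 1.001 F [-0.9  0.2 -0.3]
d world mm [427.1 408.6 -81.3] | shift tool cm (current axes) [-29.54   8.13  51.19] | turn [-0.    -1.301 -0.   ]
```

View pics/sc1.png

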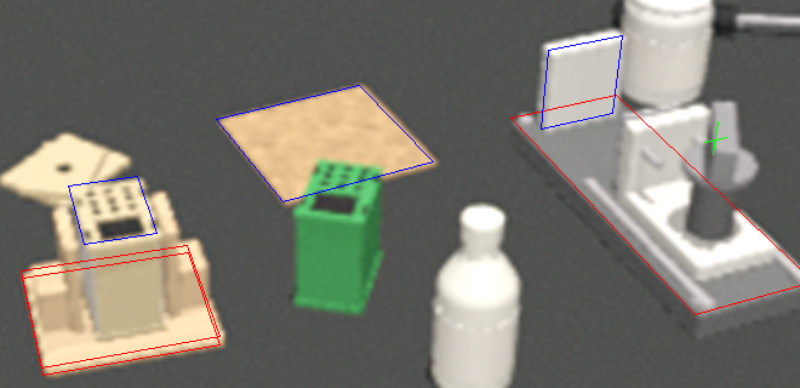

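```bash
cat >> h.py <<'E'
def plan(x,y,z,yaw,n):
    "n equal rows (8k), rounded, shift in axes at the row's start"
    p,R,s=pose();import io,contextlib
    c=[]
    for k in(0,np.pi):
        X=np.array([np.cos(yaw+k),np.sin(yaw+k),0]);Y=np.array([0,0,-1.]);c.append(Ro.from_matrix(R.T@np.c_[X,Y,np.cross(X,Y)]).as_rotvec())
    rv=min(c,key=np.linalg.norm)/n; d=(np.array([x,y,z])-p)/n
    print('per row: turn',rv.round(3))
    for i in range(n): print((R.T@d/10).round(2).tolist(),end=' '); R=R@Ro.from_rotvec(rv).as_matrix()
    print()
E
python3 -c "
from h import *
plan(575.5,-198.5,180,-.03,16)"
```

```text
per row: turn [-0.    -0.081 -0.   ]
[-1.85, 0.32, 3.2] [-1.58, 0.32, 3.34] [-1.3, 0.32, 3.46] [-1.02, 0.32, 3.55] [-0.73, 0.32, 3.62] [-0.43, 0.32, 3.67] [-0.13, 0.32, 3.69] [0.17, 0.32, 3.69] [0.47, 0.32, 3.66] [0.76, 0.32, 3.61] [1.05, 0.32, 3.54] [1.34, 0.32, 3.44] [1.61, 0.32, 3.32] [1.88, 0.32, 3.18] [2.13, 0.32, 3.02] [2.37, 0.32, 2.83]
```

>>> play_rows:
  targets:
    - {"turn": [0,-0.081,0],"linear": [-1.85,0.32,3.2],"fingers": 1}
    - {"turn": [0,-0.081,0],"linear": [-1.58,0.32,3.34],"fingers": 1}
    - {"turn": [0,-0.081,0],"linear": [-1.3,0.32,3.46],"fingers": 1}
    - {"turn": [0,-0.081,0],"linear": [-1.02,0.32,3.55],"fingers": 1}
    - {"turn": [0,-0.081,0],"linear": [-0.73,0.32,3.62],"fingers": 1}
    - {"turn": [0,-0.081,0],"linear": [-0.43,0.32,3.67],"fingers": 1}
    - {"turn": [0,-0.081,0],"linear": [-0.13,0.32,3.69],"fingers": 1}
    - {"turn": [0,-0.081,0],"linear": [0.17,0.32,3.69],"fingers": 1}

```text
t: 2.1
position: [363.2, -401.9, 205.7]
orientation: [-0.667, 0.667, -0.236, 0.236]
wrist_force: [1.1, -0.9, -0.7]
width: 0.999
```

>>> play_rows:
  targets:
    - {"turn": [0,-0.081,0],"linear": [0.47,0.32,3.66],"fingers": 1}
    - {"turn": [0,-0.081,0],"linear": [0.76,0.32,3.61],"fingers": 1}
    - {"turn": [0,-0.081,0],"linear": [1.05,0.32,3.54],"fingers": 1}
    - {"turn": [0,-0.081,0],"linear": [1.34,0.32,3.44],"fingers": 1}
    - {"turn": [0,-0.081,0],"linear": [1.61,0.32,3.32],"fingers": 1}
    - {"turn": [0,-0.081,0],"linear": [1.88,0.32,3.18],"fingers": 1}
    - {"turn": [0,-0.081,0],"linear": [2.13,0.32,3.02],"fingers": 1}
    - {"turn": [0,-0.081,0],"linear": [2.37,0.32,2.83],"fingers": 1}

```text
t: 2.9
position: [577.3, -198.6, 180.0]
orientation: [-0.707, 0.707, -0.011, 0.011]
wrist_force: [0.1, -0.0, 0.6]
width: 1.0
```

```bash
python3 -c "
from h import *
go(575.5,-198.5,100,-.03)"
```

```text
t 2.9 pos [ 577.3 -198.6  180. ] xaxis [ 0.999 -0.032  0.   ] q7 0.05 w 1.0 F [ 0.1 -0.   0.6]
d world mm [ -1.8   0.1 -80. ] | shift tool cm (current axes) [-0.19  8.    0.  ] | turn [ 0.    -0.002  0.   ]
```

>>> play_rows:
  targets:
    - {"turn": [0,0,0],"linear": [-0.2,3,0],"fingers": 1}
    - {"turn": [0,0,0],"linear": [0,3,0],"fingers": 1}
    - {"turn": [0,0,0],"linear": [0,2,0],"fingers": 1}
    - {"turn": [0,0,0],"linear": [0,1.5,0],"fingers": 1}
    - {"turn": [0,0,0],"linear": [0,1.5,0],"fingers": 1}
    - {"turn": [0,0,0],"linear": [0,1.5,0],"fingers": 1}
    - {"turn": [0,0,0],"linear": [0,1.5,0],"fingers": 1}
    - {"turn": [0,0,0],"linear": [0,0,0],"fingers": 1}

```text
t: 3.7
position: [573.4, -199.3, 38.1]
orientation: [0.707, -0.707, 0.013, -0.012]
wrist_force: [-0.2, 0.1, -0.2]
width: 0.999
```

>>> play_rows:
  targets:
    - {"turn": [0,0,0],"linear": [0,0,0],"fingers": 0.3}
    - {"turn": [0,0,0],"linear": [0,0,0],"fingers": 0.2}
    - {"turn": [0,0,0],"linear": [0,0,0],"fingers": 0.2}
    - {"turn": [0,0,0],"linear": [0,0,0],"fingers": 0}
    - {"turn": [0,0,0],"linear": [0,0,0],"fingers": 0}
    - {"turn": [0,0,0],"linear": [0,0,0],"fingers": 0}
    - {"turn": [0,0,0],"linear": [0,0,0],"fingers": 0}
    - {"turn": [0,0,0],"linear": [0,0,0],"fingers": 0}
  squeeze: 35

```text
t: 4.5
position: [575.1, -199.7, 41.1]
orientation: [-0.707, 0.707, -0.012, 0.013]
wrist_force: [1.7, 0.9, 6.7]
width: 0.741
```

>>> play_rows:
  targets:
    - {"turn": [0,0,0],"linear": [0,-0.5,0],"fingers": 0}
    - {"turn": [0,0,0],"linear": [0,-0.5,0],"fingers": 0}
    - {"turn": [0,0,0],"linear": [0,-1,0],"fingers": 0}
    - {"turn": [0,0,0],"linear": [0,-1.5,0],"fingers": 0}
    - {"turn": [0,0,0],"linear": [0,-2,0],"fingers": 0}
    - {"turn": [0,0,0],"linear": [0,-2.5,0],"fingers": 0}
    - {"turn": [0,0,0],"linear": [0,-2,0],"fingers": 0}
    - {"turn": [0,0,0],"linear": [0,-1,0],"fingers": 0}

```text
t: 5.3
position: [575.1, -199.7, 152.9]
orientation: [-0.707, 0.707, -0.011, 0.013]
wrist_force: [0.4, -0.6, -2.9]
width: 0.746
```

```bash
python3 - <<'E'
from h import *
plan(424,-15,150,0.086,8)
im=cam('scene');g=im['pixels'][100:300,160:480]
cv2.imwrite('pics/l1.png',cv2.resize(g,None,fx=2.5,fy=2.5,interpolation=cv2.INTER_CUBIC))
E
```

```text
per row: turn [ 0.    -0.015  0.   ]
[-1.97, 0.03, 2.24] [-1.93, 0.03, 2.27] [-1.9, 0.03, 2.3] [-1.86, 0.03, 2.33] [-1.83, 0.03, 2.36] [-1.79, 0.03, 2.38] [-1.76, 0.03, 2.41] [-1.72, 0.04, 2.44]
```

View pics/l1.png

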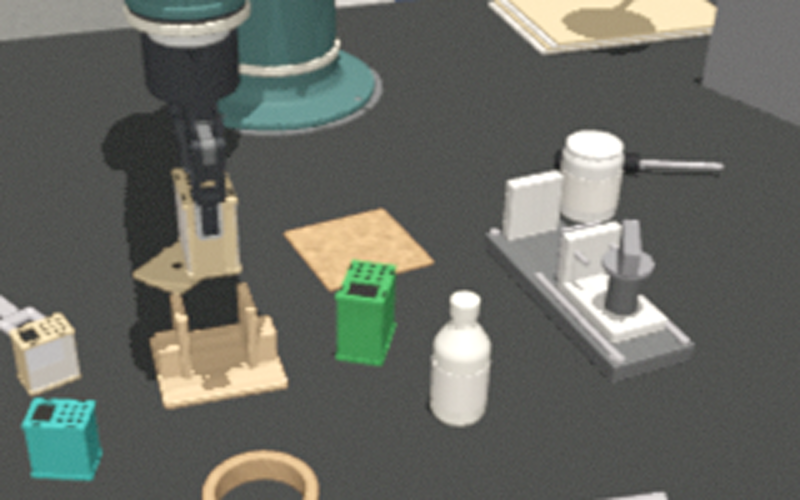

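The housing is held upright by its ends (crop about 210,230), clear of the rack. It goes to the mat next.

>>> play_rows:
  targets:
    - {"turn": [0,-0.015,0],"linear": [-1.97,0.03,2.24],"fingers": 0}
    - {"turn": [0,-0.015,0],"linear": [-1.93,0.03,2.27],"fingers": 0}
    - {"turn": [0,-0.015,0],"linear": [-1.9,0.03,2.3],"fingers": 0}
    - {"turn": [0,-0.015,0],"linear": [-1.86,0.03,2.33],"fingers": 0}
    - {"turn": [0,-0.015,0],"linear": [-1.83,0.03,2.36],"fingers": 0}
    - {"turn": [0,-0.015,0],"linear": [-1.79,0.03,2.38],"fingers": 0}
    - {"turn": [0,-0.015,0],"linear": [-1.76,0.03,2.41],"fingers": 0}
    - {"turn": [0,-0.015,0],"linear": [-1.72,0.04,2.44],"fingers": 0}

```text
t: 6.15
position: [422.2, -14.0, 147.3]
orientation: [-0.706, 0.706, 0.03, -0.03]
wrist_force: [0.6, 1.4, -2.5]
width: 0.746
```

>>> play_rows:
  targets:
    - {"turn": [0,0,0],"linear": [0,1.5,0],"fingers": 0}
    - {"turn": [0,0,0],"linear": [0,2.5,0],"fingers": 0}
    - {"turn": [0,0,0],"linear": [0,2.5,0],"fingers": 0}
    - {"turn": [0,0,0],"linear": [0,1.5,0],"fingers": 0}
    - {"turn": [0,0,0],"linear": [0,1.0,0],"fingers": 0}
    - {"turn": [0,0,0],"linear": [0,0.7,0],"fingers": 0}
    - {"turn": [0,0,0],"linear": [0,0.5,0],"fingers": 0}
    - {"turn": [0,0,0],"linear": [0,0,0],"fingers": 0}

```text
t: 6.95
position: [423.3, -14.7, 45.4]
orientation: [0.707, -0.706, -0.03, 0.03]
wrist_force: [-0.0, -0.2, -2.6]
width: 0.743
```

>>> play_rows:
  targets:
    - {"turn": [0,0,0],"linear": [0,0.2,0],"fingers": 0}
    - {"turn": [0,0,0],"linear": [0,0.2,0],"fingers": 0}
    - {"turn": [0,0,0],"linear": [0,0.1,0],"fingers": 0}
    - {"turn": [0,0,0],"linear": [0,0.1,0],"fingers": 0}
    - {"turn": [0,0,0],"linear": [0,0.1,0],"fingers": 0}
    - {"turn": [0,0,0],"linear": [0,0.1,0],"fingers": 0}
    - {"turn": [0,0,0],"linear": [0,0,0],"fingers": 0}
    - {"turn": [0,0,0],"linear": [0,0,0],"fingers": 0}

```text
t: 7.75
position: [423.4, -14.7, 37.6]
orientation: [0.707, -0.706, -0.03, 0.03]
wrist_force: [0.2, 0.3, -3.3]
width: 0.741
```

>>> play_rows:
  targets:
    - {"turn": [0,0,0],"linear": [0,0.1,0],"fingers": 0}
    - {"turn": [0,0,0],"linear": [0,0.05,0],"fingers": 0}
    - {"turn": [0,0,0],"linear": [0,0,0],"fingers": 0}
    - {"turn": [0,0,0],"linear": [0,0,0],"fingers": 0}
    - {"turn": [0,0,0],"linear": [0,0,0],"fingers": 0.5}
    - {"turn": [0,0,0],"linear": [0,0,0],"fingers": 0.7}
    - {"turn": [0,0,0],"linear": [0,0,0],"fingers": 1}
    - {"turn": [0,0,0],"linear": [0,0,0],"fingers": 1}

```text
t: 8.55
position: [423.4, -14.8, 36.0]
orientation: [0.707, -0.706, -0.03, 0.03]
wrist_force: [-0.1, 0.3, -0.0]
width: 1.0
```

>>> play_rows:
  targets:
    - {"turn": [0,0,0],"linear": [0,0,0],"fingers": 1}
    - {"turn": [0,0,0],"linear": [0,-0.5,0],"fingers": 1}
    - {"turn": [0,0,0],"linear": [0,-1.5,0],"fingers": 1}
    - {"turn": [0,0,0],"linear": [0,-2.5,0],"fingers": 1}
    - {"turn": [0,0,0],"linear": [0,-2.5,0],"fingers": 1}
    - {"turn": [0,0,0],"linear": [0,-2,0],"fingers": 1}
    - {"turn": [0,0,0],"linear": [0,-0.5,0],"fingers": 1}
    - {"turn": [0,0,0],"linear": [0,0,0],"fingers": 1}

```text
t: 9.35
position: [423.7, -15.0, 131.6]
orientation: [-0.706, 0.707, 0.03, -0.029]
wrist_force: [-0.6, 0.0, 0.3]
width: 1.002
```

```bash
python3 - <<'E'
from h import *
go(423.4,-14.7,100,.086+np.pi/2)
im=cam('scene');
g=cv2.resize(im['pixels'],None,fx=4,fy=4,interpolation=cv2.INTER_CUBIC)
for z in(2,74): cv2.polylines(g,[np.round((pr(im,box(423.4,-14.7,.086,64,44,z))+.5)*4-.5).astype(np.int32)],True,(0,0,255),1)
u,v=pr(im,[[423,-15,40]])[0]*4;u,v=int(u),int(v)
cv2.imwrite('pics/m1.png',g[v-240:v+200,u-250:u+300])
E
```

```text
t 9.35 pos [423.7 -15.  131.6] xaxis [0.996 0.085 0.001] q7 -0.14 w 1.002 F [-0.6  0.   0.3]
d world mm [ -0.3   0.3 -31.6] | shift tool cm (current axes) [-0.03  3.16  0.03] | turn [-1.000e-03  1.569e+00  1.000e-03]
```

View pics/m1.png

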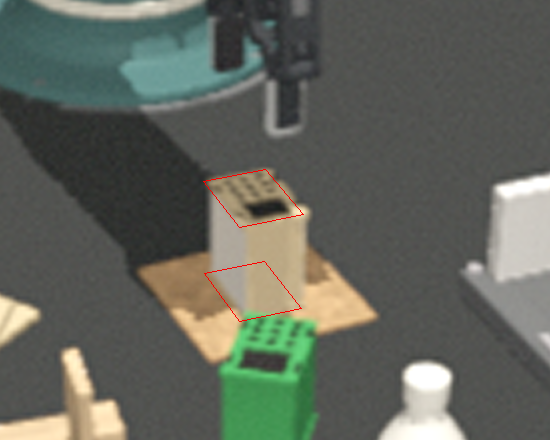

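>>> play_rows:
  targets:
    - {"turn": [0,-0.14,0],"linear": [0,0,0],"fingers": 1}
    - {"turn": [0,-0.14,0],"linear": [0,0,0],"fingers": 1}
    - {"turn": [0,-0.14,0],"linear": [0,0,0],"fingers": 1}
    - {"turn": [0,-0.14,0],"linear": [0,0,0],"fingers": 1}
    - {"turn": [0,-0.14,0],"linear": [0,0,0],"fingers": 1}
    - {"turn": [0,-0.14,0],"linear": [0,0,0],"fingers": 1}
    - {"turn": [0,-0.14,0],"linear": [0,0,0],"fingers": 1}
    - {"turn": [0,-0.14,0],"linear": [0,0,0],"fingers": 1}

```text
t: 10.2
position: [422.8, -14.6, 130.1]
orientation: [0.582, -0.581, -0.402, 0.403]
wrist_force: [0.6, -0.4, 0.4]
width: 1.006
```

>>> play_rows:
  targets:
    - {"turn": [0,-0.14,0],"linear": [0,0,0],"fingers": 1}
    - {"turn": [0,-0.14,0],"linear": [0,0,0],"fingers": 1}
    - {"turn": [0,-0.14,0],"linear": [0,0,0],"fingers": 1}
    - {"turn": [0,-0.03,0],"linear": [0,0,0],"fingers": 1}
    - {"turn": [0,0,0],"linear": [0,0,0],"fingers": 1}
    - {"turn": [0,0,0],"linear": [0,0,0],"fingers": 1}
    - {"turn": [0,0,0],"linear": [0,0,0],"fingers": 1}
    - {"turn": [0,0,0],"linear": [0,0,0],"fingers": 1}

```text
t: 11.0
position: [423.4, -14.7, 131.1]
orientation: [0.479, -0.479, -0.52, 0.52]
wrist_force: [-0.0, 0.4, 0.4]
width: 0.996
```

```bash
python3 - <<'E'
from h import *
go(423.4,-14.7,100,.086+np.pi/2)
from scipy.optimize import least_squares
ob=[]
for c in('top','scene'):
    im=cam(c)
    for d in vision.mark_of(c,'housing_center')[:6]:
        print(c,d['conf'],up(im,[d['centre'][::-1]],38).round(0))
im=cam('scene');g=im['pixels'];hsv=cv2.cvtColor(g,cv2.COLOR_BGR2HSV)
# light-on-tan top face/edges are hard: show crop with models at offsets
g=cv2.resize(g,None,fx=5,fy=5,interpolation=cv2.INTER_CUBIC)
for z in(2,74): cv2.polylines(g,[np.round((pr(im,box(422.4,-11.7,.086,64,44,z))+.5)*5-.5).astype(np.int32)],True,(0,0,255),1)
u,v=(pr(im,[[423,-15,40]])[0]*5).astype(int)
cv2.imwrite('pics/m2.png',g[v-200:v+150,u-200:u+200])
E
```

```text
t 11.0 pos [423.4 -14.7 131.1] xaxis [-0.083  0.997 -0.   ] q7 1.3 w 0.996 F [-0.   0.4  0.4]
d world mm [  0.   -0.  -31.1] | shift tool cm (current axes) [-0.    3.11 -0.  ] | turn [-0.    -0.003 -0.   ]
top 0.8 [[ 549. -346.   38.]]
top 0.71 [[585. -50.  38.]]
top 0.63 [[ 673. -339.   38.]]
scene 0.89 [[ 573. -347.   38.]]
scene 0.68 [[419. -12.  38.]]
scene 0.62 [[ 675. -338.   38.]]
scene 0.57 [[598. -64.  38.]]
```

View pics/m2.png

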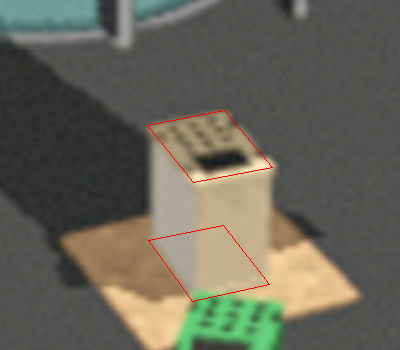

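>>> play_rows:
  targets:
    - {"turn": [0,0,0],"linear": [0.3,1.5,0],"fingers": 1}
    - {"turn": [0,0,0],"linear": [0,2,0],"fingers": 1}
    - {"turn": [0,0,0],"linear": [0,2,0],"fingers": 1}
    - {"turn": [0,0,0],"linear": [0,2,0],"fingers": 1}
    - {"turn": [0,0,0],"linear": [0,1.1,0],"fingers": 1}
    - {"turn": [0,0,0],"linear": [0,0.5,0],"fingers": 1}
    - {"turn": [0,0,0],"linear": [0,0,0],"fingers": 1}
    - {"turn": [0,0,0],"linear": [0,0,0],"fingers": 0.3}

```text
t: 12.05
position: [423.5, -11.7, 40.7]
orientation: [-0.478, 0.479, 0.521, -0.52]
wrist_force: [-0.6, 0.1, -0.4]
width: 0.859
```

>>> play_rows:
  targets:
    - {"turn": [0,0,0],"linear": [0,0,0],"fingers": 0.2}
    - {"turn": [0,0,0],"linear": [0,0,0],"fingers": 0.1}
    - {"turn": [0,0,0],"linear": [0,0,0],"fingers": 0}
    - {"turn": [0,0,0],"linear": [0,0,0],"fingers": -0.3}
    - {"turn": [0,0,0],"linear": [0,0,0],"fingers": -0.3}
    - {"turn": [0,0,0],"linear": [0,0,0],"fingers": -0.3}
    - {"turn": [0,0,0],"linear": [0,0,0],"fingers": -0.3}
    - {"turn": [0,0,0],"linear": [0,0,0],"fingers": -0.3}
  squeeze: 35

```text
t: 12.85
position: [423.4, -12.0, 40.6]
orientation: [-0.478, 0.479, 0.521, -0.521]
wrist_force: [-2.6, -0.5, 10.3]
width: 0.509
```

>>> play_rows:
  targets:
    - {"turn": [0,0,0],"linear": [0,-0.5,0],"fingers": -0.3}
    - {"turn": [0,0,0],"linear": [0,-1,0],"fingers": -0.3}
    - {"turn": [0,0,0],"linear": [0,-2,0],"fingers": -0.3}
    - {"turn": [0,0,0],"linear": [0,-3,0],"fingers": -0.3}
    - {"turn": [0,0,0],"linear": [0,-3,0],"fingers": -0.3}
    - {"turn": [0,0,0],"linear": [0,-2.5,0],"fingers": -0.3}
    - {"turn": [0,0,0],"linear": [0,-1,0],"fingers": -0.3}
    - {"turn": [0,0,0],"linear": [0,0,0],"fingers": -0.3}

```text
t: 13.65
position: [423.6, -12.1, 171.0]
orientation: [-0.478, 0.479, 0.521, -0.52]
wrist_force: [0.5, -0.2, -3.2]
width: 0.514
```

```bash
python3 -c "
from h import *
plan(521.5,167.6,170,.086+np.pi/2,8)"
```

```text
per row: turn [ 0. -0. -0.]
[2.14, 0.01, -1.41] [2.14, 0.01, -1.41] [2.14, 0.01, -1.41] [2.14, 0.01, -1.41] [2.13, 0.01, -1.41] [2.13, 0.01, -1.41] [2.13, 0.01, -1.41] [2.13, 0.01, -1.41]
```

>>> play_rows:
  targets:
    - {"turn": [0,0,0],"linear": [1.1,0,-0.7],"fingers": -0.3}
    - {"turn": [0,0,0],"linear": [2.6,0,-1.7],"fingers": -0.3}
    - {"turn": [0,0,0],"linear": [3.0,0,-2.0],"fingers": -0.3}
    - {"turn": [0,0,0],"linear": [3.0,0,-2.0],"fingers": -0.3}
    - {"turn": [0,0,0],"linear": [3.0,0,-2.0],"fingers": -0.3}
    - {"turn": [0,0,0],"linear": [2.5,0,-1.7],"fingers": -0.3}
    - {"turn": [0,0,0],"linear": [1.88,0,-1.2],"fingers": -0.3}
    - {"turn": [0,0,0],"linear": [0,0,0],"fingers": -0.3}

```text
t: 14.45
position: [521.2, 170.9, 168.4]
orientation: [0.479, -0.477, -0.521, 0.521]
wrist_force: [-1.2, -0.1, -2.6]
width: 0.513
```

>>> play_rows:
  targets:
    - {"turn": [0,0,0],"linear": [0,1,0],"fingers": -0.3}
    - {"turn": [0,0,0],"linear": [0,1,0],"fingers": -0.3}
    - {"turn": [0,0,0],"linear": [0,1,0],"fingers": -0.3}
    - {"turn": [0,0,0],"linear": [0,0.5,0],"fingers": -0.3}
    - {"turn": [0,0,0],"linear": [0,0,0],"fingers": -0.3}
    - {"turn": [0,0,0],"linear": [0,0,0],"fingers": -0.3}
    - {"turn": [0,0,0],"linear": [0,0,0],"fingers": -0.3}
    - {"turn": [0,0,0],"linear": [0,0,0],"fingers": -0.3}

```text
t: 15.25
position: [521.6, 167.9, 135.4]
orientation: [-0.478, 0.479, 0.521, -0.52]
wrist_force: [-0.5, 0.6, -2.0]
width: 0.51
```

```bash
python3 - <<'E'
from h import *
go(521.5,167.6,58,.086+np.pi/2)
im=cam('scene');g=cv2.resize(im['pixels'],None,fx=5,fy=5,interpolation=cv2.INTER_CUBIC)
p,_,_=pose();zb=p[2]-38.5
def poly(b,c): cv2.polylines(g,[np.round((pr(im,b)+.5)*5-.5).astype(np.int32)],True,c,1)
for z in(zb,zb+72): poly(box(p[0]-1,p[1],.086,64,44,z),(0,0,255))
poly(box(p[0]-1,p[1],.086,64,44,20),(0,255,0))
ya=.086;u=np.array([-np.cos(ya),-np.sin(ya)]);s=np.array([511,166.8]);n=np.array([-u[1],u[0]])
q=lambda p,w,z:np.r_[p+w*n,z]
for a in(32,-51): 
    f=s+a*u;poly(np.array([q(f,30,20),q(f,-30,20),q(f,-30,86),q(f,30,86)]),(255,0,0))
a,b=(pr(im,[[540,170,70]])[0]*5).astype(int)
cv2.imwrite('pics/c1.png',g[b-280:b+220,a-300:a+400])
E
```

```text
t 15.25 pos [521.6 167.9 135.4] xaxis [-0.084  0.996  0.   ] q7 0.87 w 0.51 F [-0.5  0.6 -2. ]
d world mm [ -0.1  -0.3 -77.4] | shift tool cm (current axes) [-0.03  7.74  0.02] | turn [ 0.001 -0.002  0.   ]
```

View pics/c1.png

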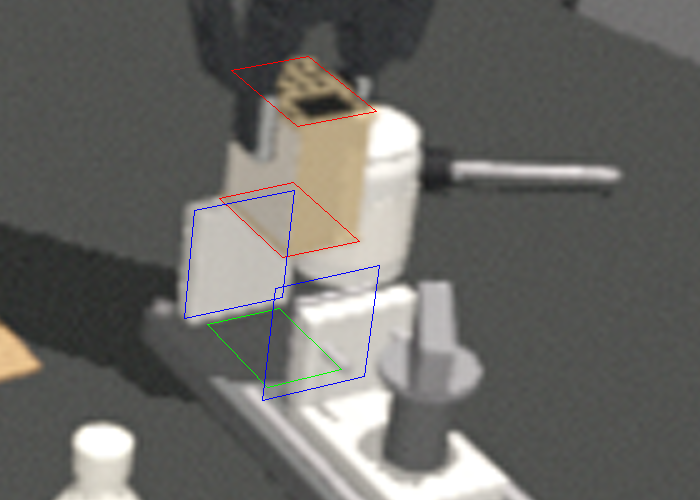

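The held housing matches the model to about 3 mm. It is over the bed between the fixed jaw (crop 185–290) and the pad. Now I lower it.

>>> play_rows:
  targets:
    - {"turn": [0,0,0],"linear": [0,1,0],"fingers": -0.3}
    - {"turn": [0,0,0],"linear": [0,1,0],"fingers": -0.3}
    - {"turn": [0,0,0],"linear": [0,1,0],"fingers": -0.3}
    - {"turn": [0,0,0],"linear": [0,1,0],"fingers": -0.3}
    - {"turn": [0,0,0],"linear": [0,1,0],"fingers": -0.3}
    - {"turn": [0,0,0],"linear": [0,1,0],"fingers": -0.3}
    - {"turn": [0,0,0],"linear": [0,0.7,0],"fingers": -0.3}
    - {"turn": [0,0,0],"linear": [0,0.3,0],"fingers": -0.3}

```text
t: 16.1
position: [521.1, 167.9, 64.2]
orientation: [0.479, -0.478, -0.52, 0.521]
wrist_force: [-0.4, 0.1, -1.4]
width: 0.513
```

>>> play_rows:
  targets:
    - {"turn": [0,0,0],"linear": [0,0,0],"fingers": -0.3}
    - {"turn": [0,0,0],"linear": [0,0.1,0],"fingers": -0.3}
    - {"turn": [0,0,0],"linear": [0,0.1,0],"fingers": -0.3}
    - {"turn": [0,0,0],"linear": [0,0.1,0],"fingers": -0.3}
    - {"turn": [0,0,0],"linear": [0,0.1,0],"fingers": -0.3}
    - {"turn": [0,0,0],"linear": [0,0.1,0],"fingers": -0.3}
    - {"turn": [0,0,0],"linear": [0,0,0],"fingers": -0.3}
    - {"turn": [0,0,0],"linear": [0,0,0],"fingers": -0.3}

```text
t: 16.9
position: [521.4, 168.0, 60.1]
orientation: [0.479, -0.478, -0.521, 0.521]
wrist_force: [-0.5, 0.9, -2.3]
width: 0.505
```

>>> play_rows:
  targets:
    - {"turn": [0,0,0],"linear": [0,0.1,0],"fingers": -0.3}
    - {"turn": [0,0,0],"linear": [0,0.1,0],"fingers": -0.3}
    - {"turn": [0,0,0],"linear": [0,0.05,0],"fingers": -0.3}
    - {"turn": [0,0,0],"linear": [0,0.05,0],"fingers": -0.3}
    - {"turn": [0,0,0],"linear": [0,0,0],"fingers": -0.3}
    - {"turn": [0,0,0],"linear": [0,0,0],"fingers": -0.3}
    - {"turn": [0,0,0],"linear": [0,0,0],"fingers": -0.3}
    - {"turn": [0,0,0],"linear": [0,0,0],"fingers": -0.3}

```text
t: 17.7
position: [521.6, 168.0, 58.6]
orientation: [0.478, -0.479, -0.521, 0.521]
wrist_force: [-12.4, -7.3, 33.9]
width: 0.504
```

>>> play_rows:
  targets:
    - {"turn": [0,0,0],"linear": [0,-0.1,0],"fingers": -0.3}
    - {"turn": [0,0,0],"linear": [0,0,0],"fingers": -0.3}
    - {"turn": [0,0,0],"linear": [0,0,0],"fingers": 0.2}
    - {"turn": [0,0,0],"linear": [0,0,0],"fingers": 0.5}
    - {"turn": [0,0,0],"linear": [0,0,0],"fingers": 0.7}
    - {"turn": [0,0,0],"linear": [0,0,0],"fingers": 0.7}
    - {"turn": [0,0,0],"linear": [0,0,0],"fingers": 0.7}
    - {"turn": [0,0,0],"linear": [0,0,0],"fingers": 0.7}

```text
t: 18.5
position: [521.4, 168.0, 58.1]
orientation: [0.479, -0.478, -0.521, 0.521]
wrist_force: [-0.0, -0.2, -0.2]
width: 0.852
```

>>> play_rows:
  targets:
    - {"turn": [0,0,0],"linear": [0,0,0],"fingers": 0.7}
    - {"turn": [0,0,0],"linear": [0,-0.5,0],"fingers": 0.7}
    - {"turn": [0,0,0],"linear": [0,-1,0],"fingers": 0.7}
    - {"turn": [0,0,0],"linear": [0,-2,0],"fingers": 0.7}
    - {"turn": [0,0,0],"linear": [0,-3,0],"fingers": 0.7}
    - {"turn": [0,0,0],"linear": [0,-3,0],"fingers": 0.7}
    - {"turn": [0,0,0],"linear": [0,-2,0],"fingers": 0.7}
    - {"turn": [0,0,0],"linear": [0,0,0],"fingers": 0.7}

```text
t: 19.3
position: [522.5, 168.5, 176.4]
orientation: [-0.478, 0.479, 0.522, -0.519]
wrist_force: [1.0, -0.0, 0.3]
width: 0.846
```

```bash
python3 - <<'E'
from h import *
go(645.3,178,160,.88)
im=cam('top')
for n in('knob_grip','pad_face','clamp_seat'): print(n,[(up(im,[d['centre'][::-1]],{'k':101,'p':52,'c':20}[n[0]]).round(0).tolist(),round(d['conf'],2)) for d in vision.mark_of('top',n)[:3]])
a=im['pixels'][130:260,190:290];A=cv2.resize(a,None,fx=4,fy=4,interpolation=cv2.INTER_CUBIC)
im=cam('scene');b=cv2.resize(im['pixels'][120:250,350:450],None,fx=4,fy=4,interpolation=cv2.INTER_CUBIC)
cv2.imwrite('pics/p1.png',np.hstack([A,b]))
E
```

```text
t 19.3 pos [522.5 168.5 176.4] xaxis [-0.084  0.996  0.   ] q7 0.91 w 0.846 F [ 1.  -0.   0.3]
d world mm [122.8   9.5 -16.4] | shift tool cm (current axes) [ -0.09   1.69 -12.31] | turn [0.004 0.775 0.002]
knob_grip []
pad_face [([[565.0, 172.0, 52.0]], 0.61)]
clamp_seat [([[522.0, 171.0, 20.0]], 0.85)]
```

View pics/p1.png

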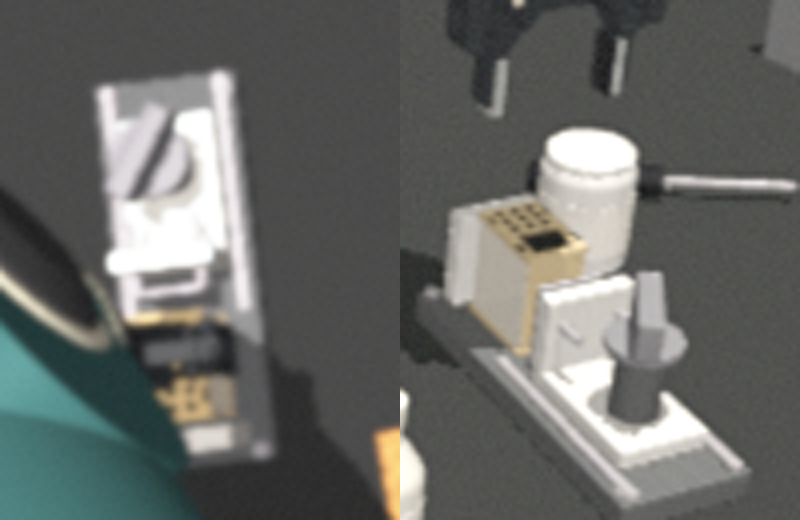

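The housing stands upright on the bed between pad and fixed jaw. Next I measure the bar's direction.

```bash
python3 - <<'E'
from h import *
out=[]
for c in('top','scene'):
    im=cam(c);C=-np.array(im['R']).T@im['t']
    print(c,C.round(0),'bearing',np.arctan2(C[1]-177.5,C[0]-645))
    for yw in(-.35,-.65):
        S=10;g=cv2.resize(im['pixels'],None,fx=S,fy=S,interpolation=cv2.INTER_CUBIC)
        for z,col in((115,(0,0,255)),(87,(255,0,0))): cv2.polylines(g,[np.round((pr(im,box(645.3,178,yw,60,16,z))+.5)*S-.5).astype(np.int32)],True,col,1)
        u,v=(pr(im,[[645,178,100]])[0]*S).astype(int);out.append(g[v-150:v+150,u-150:u+150])
cv2.imwrite('pics/k1.png',np.vstack([np.hstack(out[:2]),np.hstack(out[2:])]))
E
```

```text
top [509. -35. 961.] bearing -2.1394742129730453
scene [1435. -332.  679.] bearing -0.5726951823995079
```

View pics/k1.png

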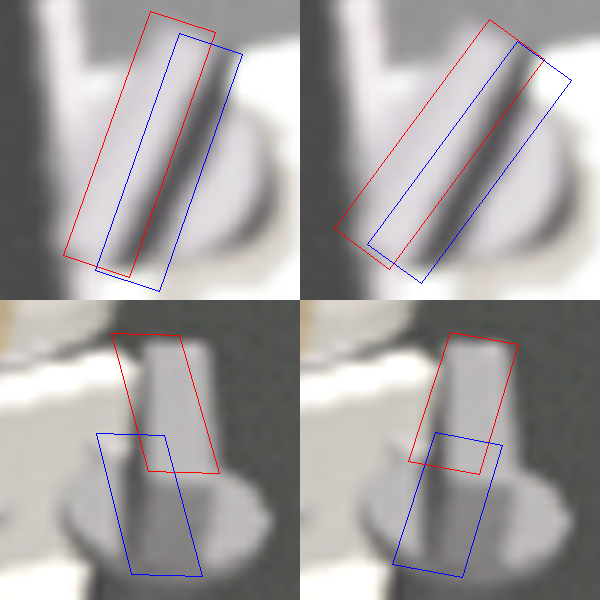

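Bar yaw ≈ -0.47 rad by both views, centre ≈ (646,179). I move over it.

```bash
python3 -c "
from h import *
plan(646.5,179,150,1.10,8)"
```

```text
per row: turn [-0.     0.069 -0.   ]
[0.01, 0.28, -1.57] [0.11, 0.28, -1.57] [0.22, 0.28, -1.56] [0.33, 0.28, -1.54] [0.44, 0.28, -1.51] [0.54, 0.28, -1.48] [0.64, 0.28, -1.44] [0.74, 0.28, -1.39]
```

>>> play_rows:
  targets:
    - {"turn": [0,0.069,0],"linear": [0.01,0.28,-1.57],"fingers": 0.7}
    - {"turn": [0,0.069,0],"linear": [0.11,0.28,-1.57],"fingers": 0.7}
    - {"turn": [0,0.069,0],"linear": [0.22,0.28,-1.56],"fingers": 0.7}
    - {"turn": [0,0.069,0],"linear": [0.33,0.28,-1.54],"fingers": 0.7}
    - {"turn": [0,0.069,0],"linear": [0.44,0.28,-1.51],"fingers": 0.7}
    - {"turn": [0,0.069,0],"linear": [0.54,0.28,-1.48],"fingers": 0.7}
    - {"turn": [0,0.069,0],"linear": [0.64,0.28,-1.44],"fingers": 0.7}
    - {"turn": [0,0.069,0],"linear": [0.74,0.28,-1.39],"fingers": 0.7}

```text
t: 20.45
position: [647.2, 179.2, 149.9]
orientation: [0.603, -0.603, -0.369, 0.37]
wrist_force: [-0.0, 0.1, -0.3]
width: 0.85
```

```bash
python3 -c "
from h import *
go(646.5,179,92,1.10);print(np.round(pose()[2]['q'],2))"
```

```text
t 20.45 pos [647.2 179.2 149.9] xaxis [ 0.453  0.891 -0.001] q7 0.45 w 0.85 F [-0.   0.1 -0.3]
d world mm [ -0.7  -0.2 -57.9] | shift tool cm (current axes) [-0.05  5.79  0.05] | turn [-0.001  0.    -0.001]
[ 0.14  0.68 -0.69  1.54  0.46  1.09  0.45]
```

>>> play_rows:
  targets:
    - {"turn": [0,0,0],"linear": [0,1,0],"fingers": 0.7}
    - {"turn": [0,0,0],"linear": [0,1,0],"fingers": 0.7}
    - {"turn": [0,0,0],"linear": [0,1,0],"fingers": 0.5}
    - {"turn": [0,0,0],"linear": [0,1,0],"fingers": 0.5}
    - {"turn": [0,0,0],"linear": [0,1,0],"fingers": 0.3}
    - {"turn": [0,0,0],"linear": [0,0.6,0],"fingers": 0.2}
    - {"turn": [0,0,0],"linear": [0,0,0],"fingers": 0}
    - {"turn": [0,0,0],"linear": [0,0,0],"fingers": -0.2}
  squeeze: 50

```text
t: 21.25
position: [646.9, 179.2, 94.9]
orientation: [0.602, -0.602, -0.371, 0.37]
wrist_force: [0.3, 0.1, 0.5]
width: 0.403
```

>>> play_rows:
  targets:
    - {"turn": [0,0,0],"linear": [0,0,0],"fingers": -0.3}
    - {"turn": [0,0,0],"linear": [0,0,0],"fingers": -0.45}
    - {"turn": [0,0,0],"linear": [0,0,0],"fingers": -0.6}
    - {"turn": [0,0,0],"linear": [0,0,0],"fingers": -1}
    - {"turn": [0,0,0],"linear": [0,0,0],"fingers": -1}
    - {"turn": [0,0,0],"linear": [0,0,0],"fingers": -1}
    - {"turn": [0,0,0],"linear": [0,0,0],"fingers": -1}
    - {"turn": [0,0,0],"linear": [0,0,0],"fingers": -1}

```text
t: 22.05
position: [647.2, 179.6, 95.2]
orientation: [0.602, -0.602, -0.371, 0.37]
wrist_force: [0.7, 2.9, 5.6]
width: 0.173
```

```bash
python3 -c "
from h import *
go(646.5,179,92,1.10);print(pose()[2]['ft_torque'])
# rows: turning 0.1 rad cw per row, shift .8mm toward fixed jaw
p,R,s=pose();a=np.arctan2(R[1,0],R[0,0]);u=np.array([-.9963,-.0859,0])
for i in range(32):
    b=a-.1*(i+.5);X=np.array([np.cos(b),np.sin(b),0]);Y=np.array([0,0,-1.]);print((np.c_[X,Y,np.cross(X,Y)].T@u*.08).round(3).tolist(),end=' ')
"
```

```text
t 22.05 pos [647.2 179.6  95.2] xaxis [0.451 0.893 0.001] q7 0.42 w 0.173 F [0.7 2.9 5.6]
d world mm [-0.7 -0.6 -3.2] | shift tool cm (current axes) [-0.08  0.32  0.03] | turn [0.001 0.003 0.001]
[ 0.61134466 -0.30334182 -0.03575918]
[-0.045, 0.0, 0.066] [-0.052, 0.0, 0.061] [-0.058, 0.0, 0.056] [-0.063, 0.0, 0.05] [-0.067, 0.0, 0.043] [-0.071, 0.0, 0.036] [-0.075, 0.0, 0.029] [-0.077, 0.0, 0.021] [-0.079, 0.0, 0.013] [-0.08, 0.0, 0.005] [-0.08, 0.0, -0.003] [-0.079, 0.0, -0.011] [-0.078, 0.0, -0.018] [-0.076, 0.0, -0.026] [-0.073, 0.0, -0.034] [-0.069, 0.0, -0.041] [-0.065, 0.0, -0.047] [-0.059, 0.0, -0.054] [-0.054, 0.0, -0.059] [-0.048, 0.0, -0.064] [-0.041, 0.0, -0.069] [-0.034, 0.0, -0.072] [-0.027, 0.0, -0.075] [-0.019, 0.0, -0.078] [-0.011, 0.0, -0.079] [-0.003, 0.0, -0.08] [0.005, 0.0, -0.08] [0.013, 0.0, -0.079] [0.021, 0.0, -0.077] [0.028, 0.0, -0.075] [0.036, 0.0, -0.072] [0.043, 0.0, -0.068]
```

>>> play_rows:
  targets:
    - {"turn": [0,0.1,0],"linear": [-0.045,0,0.066],"fingers": -1}
    - {"turn": [0,0.1,0],"linear": [-0.052,0,0.061],"fingers": -1}
    - {"turn": [0,0.1,0],"linear": [-0.058,0,0.056],"fingers": -1}
    - {"turn": [0,0.1,0],"linear": [-0.063,0,0.05],"fingers": -1}
    - {"turn": [0,0.1,0],"linear": [-0.067,0,0.043],"fingers": -1}
    - {"turn": [0,0.1,0],"linear": [-0.071,0,0.036],"fingers": -1}
    - {"turn": [0,0.1,0],"linear": [-0.075,0,0.029],"fingers": -1}
    - {"turn": [0,0.1,0],"linear": [-0.077,0,0.021],"fingers": -1}

```text
t: 22.85
position: [640.9, 179.0, 95.2]
orientation: [0.7, -0.699, -0.106, 0.105]
wrist_force: [2.3, 4.9, 3.9]
width: 0.172
```

>>> play_rows:
  targets:
    - {"turn": [0,0.1,0],"linear": [-0.079,0,0.013],"fingers": -1}
    - {"turn": [0,0.1,0],"linear": [-0.08,0,0.005],"fingers": -1}
    - {"turn": [0,0.1,0],"linear": [-0.08,0,-0.003],"fingers": -1}
    - {"turn": [0,0.1,0],"linear": [-0.079,0,-0.011],"fingers": -1}
    - {"turn": [0,0.1,0],"linear": [-0.078,0,-0.018],"fingers": -1}
    - {"turn": [0,0.1,0],"linear": [-0.076,0,-0.026],"fingers": -1}
    - {"turn": [0,0.1,0],"linear": [-0.073,0,-0.034],"fingers": -1}
    - {"turn": [0,0,0],"linear": [0,0,0],"fingers": -1}

```text
t: 23.65
position: [635.3, 178.4, 95.2]
orientation: [0.693, -0.693, 0.14, -0.141]
wrist_force: [4.0, 3.9, 4.0]
width: 0.173
```

```bash
python3 - <<'E'
from h import *
go(647.2-12*.9963,179.6-12*.0859,95,1.10-1.5);print(np.round(pose()[2]['q'],2))
im=cam('scene');b=cv2.resize(im['pixels'][120:250,340:470],None,fx=4.5,fy=4.5,interpolation=cv2.INTER_CUBIC)
cv2.imwrite('pics/w1.png',b)
E
```

```text
t 23.65 pos [635.3 178.4  95.2] xaxis [ 0.921 -0.39   0.001] q7 -0.9 w 0.173 F [4.  3.9 4. ]
d world mm [-0.   0.1 -0.2] | shift tool cm (current axes) [-0.01  0.02  0.01] | turn [-0.002 -0.     0.001]
[-0.09  0.64 -0.32  1.62  0.24  0.92 -0.9 ]
```

View pics/w1.png

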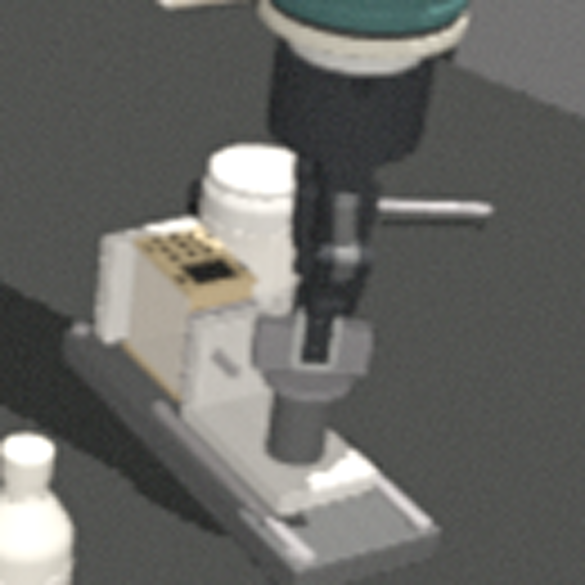

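The knob bar has turned, the carriage has moved in and the housing is upright. I continue; the computed shifts for the next rows are known.

>>> play_rows:
  targets:
    - {"turn": [0,0.1,0],"linear": [-0.069,0,-0.041],"fingers": -1}
    - {"turn": [0,0.1,0],"linear": [-0.065,0,-0.047],"fingers": -1}
    - {"turn": [0,0.1,0],"linear": [-0.059,0,-0.054],"fingers": -1}
    - {"turn": [0,0.1,0],"linear": [-0.054,0,-0.059],"fingers": -1}
    - {"turn": [0,0.1,0],"linear": [-0.048,0,-0.064],"fingers": -1}
    - {"turn": [0,0.1,0],"linear": [-0.041,0,-0.069],"fingers": -1}
    - {"turn": [0,0.1,0],"linear": [-0.034,0,-0.072],"fingers": -1}
    - {"turn": [0,0,0],"linear": [0,0,0],"fingers": -1}

```text
t: 24.5
position: [629.8, 177.9, 95.2]
orientation: [0.603, -0.602, 0.369, -0.37]
wrist_force: [3.7, 6.0, 2.9]
width: 0.174
```

>>> play_rows:
  targets:
    - {"turn": [0,0.1,0],"linear": [-0.027,0,-0.075],"fingers": -1}
    - {"turn": [0,0.1,0],"linear": [-0.019,0,-0.078],"fingers": -1}
    - {"turn": [0,0.1,0],"linear": [-0.011,0,-0.079],"fingers": -1}
    - {"turn": [0,0.1,0],"linear": [-0.003,0,-0.08],"fingers": -1}
    - {"turn": [0,0.1,0],"linear": [0.005,0,-0.08],"fingers": -1}
    - {"turn": [0,0.1,0],"linear": [0.013,0,-0.079],"fingers": -1}
    - {"turn": [0,0,0],"linear": [0,0,0],"fingers": -1}
    - {"turn": [0,0,0],"linear": [0,0,0],"fingers": -1}

```text
t: 25.3
position: [625.1, 177.4, 95.2]
orientation: [0.468, -0.467, 0.53, -0.53]
wrist_force: [3.6, 6.6, 3.8]
width: 0.175
```

```bash
python3 - <<'E'
from h import *
go(647.2-22.4*.9963,179.6-22.4*.0859,95,1.10-2.8);print(np.round(pose()[2]['q'],2))
E
```

```text
t 25.3 pos [625.1 177.4  95.2] xaxis [-0.125 -0.992 -0.002] q7 -2.03 w 0.175 F [3.6 6.6 3.8]
d world mm [-0.2  0.3 -0.2] | shift tool cm (current axes) [-0.03  0.02 -0.02] | turn [-0.001  0.003 -0.002]
[-0.31  0.61 -0.02  1.65  0.01  0.88 -2.03]
```

>>> play_rows:
  targets:
    - {"turn": [0,0.1,0],"linear": [0.02,0,-0.077],"fingers": -1}
    - {"turn": [0,0,0],"linear": [0,0,0],"fingers": -1}
    - {"turn": [0,0,0],"linear": [0,0,0],"fingers": -0.4}
    - {"turn": [0,0,0],"linear": [0,0,0],"fingers": 0}
    - {"turn": [0,0,0],"linear": [0,0,0],"fingers": 0.2}
    - {"turn": [0,0,0],"linear": [0,0,0],"fingers": 0.2}
    - {"turn": [0,0,0],"linear": [0,0,0],"fingers": 0.2}
    - {"turn": [0,0,0],"linear": [0,-0.5,0],"fingers": 0.2}

```text
t: 26.1
position: [623.4, 175.8, 99.3]
orientation: [0.44, -0.441, 0.553, -0.553]
wrist_force: [0.4, -1.1, 0.5]
width: 0.599
```

>>> play_rows:
  targets:
    - {"turn": [0,0,0],"linear": [0,-2,0],"fingers": 0.2}
    - {"turn": [0,0,0],"linear": [0,-3,0],"fingers": 0.2}
    - {"turn": [0,0,0],"linear": [0,-4,0],"fingers": 0.2}
    - {"turn": [0,0,0],"linear": [0,-4,0],"fingers": 0.2}
    - {"turn": [0,0,0],"linear": [0,-4,0],"fingers": 0.2}
    - {"turn": [0,0,0],"linear": [4,-2,0],"fingers": 0.2}
    - {"turn": [0,0,0],"linear": [5,0,0],"fingers": 0.2}
    - {"turn": [0,0,0],"linear": [5,0,0],"fingers": 0.2}

```text
t: 26.9
position: [592.0, 38.2, 290.8]
orientation: [-0.441, 0.44, -0.553, 0.553]
wrist_force: [0.5, -0.4, 0.6]
width: 0.602
```

>>> play_rows:
  targets:
    - {"turn": [0,0,0],"linear": [5,0,0],"fingers": 0.2}
    - {"turn": [0,0,0],"linear": [5,0,0],"fingers": 0.2}
    - {"turn": [0,0,0],"linear": [5,0,0],"fingers": 0.2}
    - {"turn": [0,0,0],"linear": [5,0,0],"fingers": 0.2}
    - {"turn": [0,0,0],"linear": [3,0,0],"fingers": 0.2}
    - {"turn": [0,0,0],"linear": [0,0,0],"fingers": 0.2}
    - {"turn": [0,0,0],"linear": [0,0,0],"fingers": 0.2}
    - {"turn": [0,0,0],"linear": [0,0,0],"fingers": 0.2}

```text
t: 27.7
position: [541.2, -183.4, 289.8]
orientation: [0.441, -0.441, 0.553, -0.553]
wrist_force: [0.0, 0.4, -0.2]
width: 0.602
```

```bash
python3 - <<'E'
from h import *
p,R,s=pose();print(s['t'],p.round(0))
ya=.086;u=np.array([-np.cos(ya),-np.sin(ya)]);s0=np.array([511,166.8]);n=np.array([-u[1],u[0]])
q=lambda p,w,z:np.r_[p+w*n,z]
out=[]
for c in('top','scene'):
    im=cam(c);S=6;g=cv2.resize(im['pixels'],None,fx=S,fy=S,interpolation=cv2.INTER_CUBIC)
    def poly(b,col): cv2.polylines(g,[np.round((pr(im,b)+.5)*S-.5).astype(np.int32)],True,col,1)
    poly(box(*(s0),ya,64,44,92),(0,0,255))
    k=s0-108*u
    poly(box(*k,ya-3.45,60,16,115),(0,0,255))
    f=s0+32*u;poly(np.array([q(f,30,20),q(f,-30,20),q(f,-30,86),q(f,30,86)]),(255,0,0))
    a,b=(pr(im,[[560,172,80]])[0]*S).astype(int);out.append(g[b-290:b+290,a-195:a+195])
cv2.imwrite('pics/f1.png',np.hstack(out))
E
```

```text
27.7 [ 541. -183.  290.]
```

View pics/f1.png

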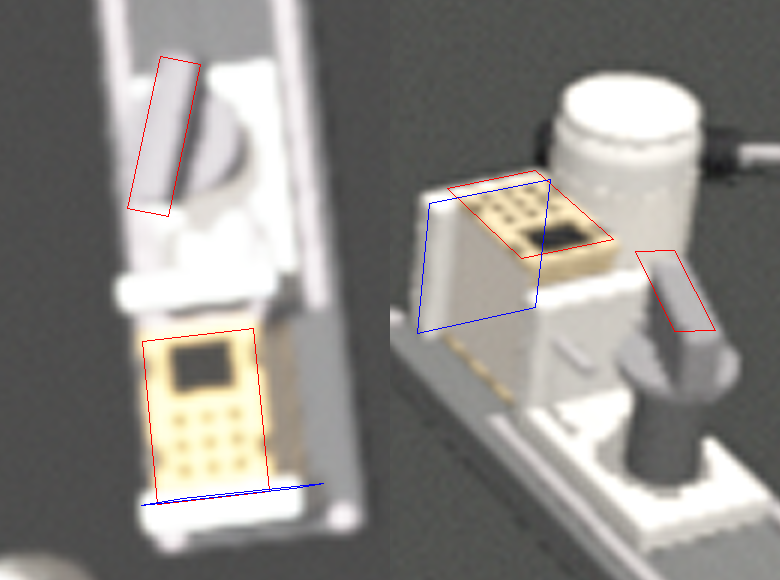

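```bash
python3 - <<'E'
from h import *
ims=[cam('top')['pixels'] for _ in range(6)];im=cam('top')
now=np.mean([i.astype(float) for i in ims],0).astype(np.uint8)
S=10
M=cv2.getRotationMatrix2D((236.,205.),-4.9-0,1.0)
def z(i,r0,r1): 
    h=cv2.warpAffine(i,M,(640,400),flags=cv2.INTER_CUBIC); return cv2.resize(h[r0:r1,212:252],None,fx=S,fy=S,interpolation=cv2.INTER_CUBIC)
old=np.load('t.npy')
o=z(old,185,245);n=z(now,185,245)
cv2.imwrite('pics/f2.png',np.hstack([o,n])[:600])
for name,i in(('old',old),('now',now)):
    h=cv2.warpAffine(i,M,(640,400),flags=cv2.INTER_CUBIC)
    print(name,[(r,)+tuple(h[r,228:244].mean(0).astype(int)) for r in range(188,248,1)] if 0 else '')
for d in vision.mark_of('top','knob_grip')[:2]+vision.mark_of('top','pad_face')[:2]: print(d['conf'],up(im,[d['centre'][::-1]],101).round(1),up(im,[d['centre'][::-1]],52).round(1))
E
```

```text
old 
now 
0.7 [[612.4 180.9 101. ]] [[618.3 193.2  52. ]]
0.58 [[518.6 153.6 101. ]] [[519.2 164.3  52. ]]
0.5 [[538.3 160.1 101. ]] [[540.  171.2  52. ]]
```

View pics/f2.png

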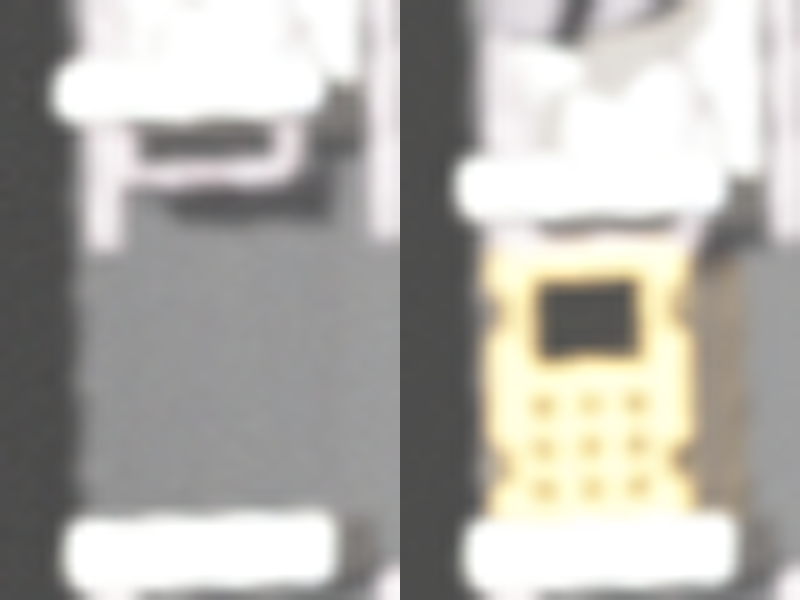

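```bash
python3 -c "
from workcell import workorder,monitor
print(monitor.observe()['wrist_force']);print(workorder.job_done())"
```

```text
[ 0.27510796 -0.36703067 -0.42641907]
the job is handed in; nothing more can be done
None
```

I handed the job in after about 28 s of robot time; `job_done` gave no verdict.

**What I did:**
- I lifted the tan housing out of the rack by its ends and set it on the mat.
- I regripped it by its long sides, stood it on the clamp bed between the jaws and let go.
- I then turned the wing knob about 2.9 rad clockwise in one grip, let go, and moved the arm away.

**Last checks:**
- **Housing:** the pictures show it upright on the bed, along the slide and against the fixed jaw.
- **Bottle and tin:** the tin was still standing in the last wide crop. The bottle was outside that crop. It was upright in the picture taken midway through winding the knob, and the arm did not go near it after that.
- **Arm:** it touches nothing, with under 1 N at the wrist.

**Pad travel:** I could only estimate this indirectly, and the estimates disagree:

| Estimate | Pad pressed back |
|---|---|
| Bar angle, taking the bar as along the slide at knob zero | about 5.6 mm |
| Before/after top pictures | about 7 mm, ±1.5 |
| Guide-pin length in the scene pictures | about 6–7 mm, rough |
| Tool position against camera position | about 2.4 mm, ±2.5 |

The first three fall inside the required 3–9 mm. The last one falls below it. I trusted it least because it mixes robot and camera calibration, so I left the knob where it was.

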